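Open the oil dispenser's safety filler cap

ROBOT

A 6-joint arm with a two-finger parallel gripper is mounted at the origin on the work surface. World frame = base frame: x ahead of the robot, y to its left, z up, the work surface at z = 0. Lengths are in m, angles in rad, forces in N, time in s.
With the tool pointing down it reaches from about 0.275 to 0.875 m from the base axis. Payload 12.5 kg.
Tool frame: the origin (TCP) lies at the very end of the fingers, on their centre line; the grasp point (between the pads) lies 19 mm behind it; z points along the fingers, y is the line along which they close (so a half turn about z gives the same grasp; the last joint's range is limited). The gripper opens to 85 mm and grips with 20 to 120 N. Pads are 22 mm wide; open, the fingers measure 114 mm over their backs; the gripper's body (76 mm by 85 mm) begins 54 mm behind the grasp point. The pads swing forward as they close: fully open they stand 13 mm farther back than shut.
Start: joints at [-1.366, 0.351, 1.652, -0, 1.139, -0.085], TCP at [0.157, -0.527, 0.231] pointing down, gripper open.
Joint ranges: [-2.75, 2.75], [-0.79, 2.1], [0.01, 2.65], [-1.57, 4.71], [0.07, 3.14], [-2.87, 2.87]. Speed limits (rad/s): [2.22, 2.22, 2.79, 3.14, 3.14, 3.14].

INTERFACE

Orientations are given as a 3x3 rotation matrix whose columns are the frame's x, y, z axes.
In Python, from bench import manip gives the robot as it stands. Calls block until the motion is done:
- manip.move_ptp(position, orientation): joint-space move of the TCP to a pose.
- manip.move_l(position, attitude=None, max_speed=0.15): straight line of the TCP; attitude=None keeps the orientation; max_speed is the mean speed in m/s.
- manip.move_j(angles): joint-space move.
- manip.set_gripper(opening, effort=None): opening from 0.0 (shut) to 1.0 (fully open); effort is the grip in N (None keeps the last); returns when the fingers have stopped.
- manip.dwell(seconds).
- manip.inverse_kinematics(position, orientation): joint angles nearest the present ones, or None.
- manip.grab_frame(name): name is "scene" or "top"; returns (picture, depth): 480x640x3 uint8, red, green, blue; 480x640 float32, m along the optical axis (not along the pixel's ray), 0 where there is no reading.
- manip.get_calibration(name): a dict with "camera_matrix" (3x3 intrinsics, pixels), "R" (3x3) and "t" (3): a world point X has camera coordinates R X + t. Camera axes: x right, y down, z forward; pixel columns grow to the right and rows downward; lengths in m; the calibration is good to about 2 mm. A picture is of the moment at which its call begins. get_calibration takes no time and is no camera call.
A pose or a line that the arm cannot do raises manip.Unreachable and nothing moves.
- manip.sign_off(): hands the job in; it is judged then, once.
Trained networks look in the newest picture that a camera, given by its name, has taken for a name from the list of things; names that differ only in an ending like _2 or _b are one class to them, and where a whole thing is asked for, a point or a joint stands for the part that bears it (a point fixed in the world has none). Each returns a list of dicts, best first, with "confidence" (0 to 1); they miss things now and then, are a little off and sometimes report something else, mostly with a low value. They report only what shows in the picture. A call takes as long as a camera call. They do not tell look-alikes from the thing itself.
- manip.look_for(camera, name): "at" ([x, y, z] in m, in world coordinates, good to about 4 mm: the middle of the surface that is visible of it).
Readings, each from a call of its own:
- manip.current_time(): time.
- manip.current_qpos(): joint angles.
- manip.current_joint_vel(): joint speeds.
- manip.current_joint_torque(): joint torques, N m.
- manip.current_ee_pos(): TCP position.
- manip.current_tcp_rot(): TCP orientation.
- manip.current_force(): force on the tool from outside, world axes, zero at the start.
- manip.current_ft_torque(): the same for the moment, N m.
- manip.current_grip_width(): opening from 0.0 (shut) to 1.0 (fully open).
- manip.current_grip_force(): force on a finger pad.
Only numpy, scipy, OpenCV 4.12 (cv2) and the standard library are available. Lean on these libraries where they do the work, as an engineer would, in place of code of your own. Each camera call takes 0.05 s, during which the arm holds its last target. There are 200 camera calls.

TASK

Open the steel oil dispenser for refilling: push its red sprung filler cap down and, keeping it down, twist it anticlockwise (seen from above) until you just feel the stop, without forcing it, since the stop is not at the same place on every dispenser. Then let the cap rise, lift it straight out and set it down gently, upright and fully home, in the blue cap stand, let go, and leave the other bottles and jars where they stand.

Things in the scene. Friction and masses are not known exactly. Their poses are not given: they have to be found in the camera images.
- cap: Red round safety cap, about 120 g, upright on the dispenser's neck. Origin: centre of the head's underside; z up its axis. Head: 58 mm diameter, from the origin to 24 mm above it. Below: rubber plug 41 mm across, 4 mm deep, then a 24 mm stem to 20.5 mm below the origin. At the start it is locked, the head's underside 6.5 mm above the neck's rim.
- cap_top (a point): Centre of the top of the cap's head, 24 mm above the cap's origin; a white pointer on the top runs from here along the cap's +x. Pushing down: the spring takes about 8 N to start and 0.8 N more per mm. The crossbar is free to turn from 4 mm down (5 to 6 is good); at 6.5 mm the head meets the rim, a hard stop.
- crossbar (a point): Centre of the steel crossbar at the stem's lower end (hidden in the neck at first), 17.5 mm below the cap's origin: 40 mm long along the cap's x, 7 mm wide, 6 mm high. Its ends hook under the catch in the neck.
- catch_mid (a point): Centre of the catch hidden in the neck, 192 mm above the table. Held down, the cap turns anticlockwise from above (never clockwise) to a hidden stop 44 to 80 degrees on, different each time. Only in the last 4 degrees before the stop is it free: there the spring lifts it 4 mm and it draws straight up; elsewhere the catch holds it. The cap may not bear on the dispenser with over 75 N.
- stop_ring (a joint): How far (rad) the stop inside the neck has been wrenched anticlockwise from its proper place: 0 at the start, wherever the stop stands. It withstands a twist of 0.5 N m; a harder twist drags it round, and it is spoilt past 0.04 rad. A light 0.25 to 0.4 N m is enough to feel the stop; the free turn takes under 0.15 N m.
- tank: Fixed steel oil dispenser: upright cylinder 150 mm in diameter, flat lid 170 mm above the table, tap towards its -x reaching 110 mm from the axis. Origin at the centre of its underside, on the table, z up. On the lid's centre stands the filler neck, a steel tube 52 mm outside, 44 mm inside, 34 mm tall, in which the cap sits.
- neck_top (a point): Centre of the rim of the dispenser's filler neck, 204 mm above the table; z up.
- stand: Fixed cap stand: grey disc 90 mm in diameter and 6 mm thick with an upright blue tube, 54 mm outside, 46 mm inside, rim 40 mm above the table. Origin at the centre of its underside, on the table. The cap's stem and crossbar go into the tube at any yaw and the head's underside rests on the rim.
- stand_top (a point): Centre of the rim of the cap stand's tube, 40 mm above the table; z up.
- soy: Bystander, loose: black soy-sauce bottle, 66 mm wide, 220 mm tall, red cap. Origin at the centre of its underside. To be left alone.
- vinegar: Bystander, loose: amber vinegar bottle, 62 mm wide, 210 mm tall, yellow cap. Origin at the centre of its underside. To be left alone.
- oil: Bystander, loose: green glass bottle, 68 mm wide, 230 mm tall. Origin at the centre of its underside. To be left alone.
- tin: Bystander, loose: red-labelled food tin, 74 mm wide, 100 mm tall. Origin at the centre of its underside. To be left alone.
- spice: Bystander, loose: small spice jar with a green lid, 44 mm wide, 85 mm tall. Origin at the centre of its underside. To be left alone.
- pickle: Bystander, loose: clear jar with a red lid, 84 mm wide, 130 mm tall. Origin at the centre of its underside. To be left alone.
- beaker: Bystander, loose: white plastic mug, 76 mm wide, 75 mm tall, handle at its +y. Origin at the centre of its underside. To be left alone.
There are look-alikes about, which are no part of the job. What is meant by the cap is not purple, and is the smaller of those in its own colour.

How it is judged:
By the outcome, as a careful person would: the job done as asked, in the order asked, and still so for the second after the job is handed in, with the robot touching nothing.
It also fails if it takes over 67 s, if anything falls off the work surface, if the arm or the gripper's body presses on something with over 40 N, if the wrist force passes 120 N, or if a joint passes its speed limit or range.

## Working session

There is one attempt and no reset: what is moved stays moved. The work goes in short steps, each a Python script; the robot and the scene stay as the last script left them, time stands still between calls to the robot, and variables do not carry over. Pictures are saved under pics/ and viewed, at most 10 in all, crops included, and the job is handed in when it is done.

```bash
ls; mkdir -p pics; python3 - <<'E'
from bench import manip
import cv2,numpy as np
np.set_printoptions(precision=4,suppress=True)
for c in("scene","top"):
    p,d=manip.grab_frame(c); cv2.imwrite(f"pics/{c}0.png",p[:,:,::-1]); np.save(f"pics/{c}0.npy",d)
    k=manip.get_calibration(c); print(c,k["camera_matrix"].tolist(),"cam at",-k["R"].T@k["t"])
    for n in("cap","tank","stand","neck_top","stand_top","cap_top"):
        print(n,[(np.round(r["at"],3).tolist(),round(r["confidence"],2)) for r in manip.look_for(c,n)])
print(manip.current_time())
E
```

```text
pics
scene [[533.1644178794947, 0.0, 326.00030046163636], [0.0, 533.1644178794947, 246.9730947151128], [0.0, 0.0, 1.0]] cam at [ 1.1595 -0.237   1.148 ]
cap [([0.542, 0.165, 0.234], 0.78), ([0.358, 0.252, 0.058], 0.64), ([0.458, 0.316, 0.046], 0.53)]
tank [([0.571, 0.148, 0.174], 0.74), ([0.464, -0.03, 0.06], 0.6)]
stand [([0.524, -0.169, 0.006], 0.8)]
neck_top [([0.571, 0.146, 0.172], 0.7)]
stand_top [([0.524, -0.169, 0.008], 0.68)]
cap_top [([0.36, 0.255, 0.058], 0.91), ([0.547, 0.167, 0.234], 0.73), ([0.461, 0.322, 0.047], 0.69)]
top [[579.5843103450055, 0.0, 312.3629595620341], [0.0, 579.5843103450055, 233.12519434851131], [0.0, 0.0, 1.0]] cam at [ 0.2987 -0.011   1.3853]
cap [([0.537, 0.169, 0.232], 0.81), ([0.452, 0.308, 0.045], 0.79), ([0.356, 0.25, 0.055], 0.59)]
tank [([0.511, 0.154, 0.167], 0.72), ([0.696, 0.191, 0.144], 0.31)]
stand [([0.515, -0.17, 0.008], 0.97), ([0.63, 0.01, 0.098], 0.47)]
neck_top [([0.512, 0.154, 0.167], 0.6)]
stand_top [([0.513, -0.17, 0.003], 0.96), ([0.536, 0.167, 0.231], 0.28)]
cap_top [([0.356, 0.253, 0.055], 0.74), ([0.534, 0.169, 0.232], 0.63), ([0.451, 0.311, 0.046], 0.62), ([0.515, 0.154, 0.169], 0.37)]
0.7
```

View pics/scene0.png

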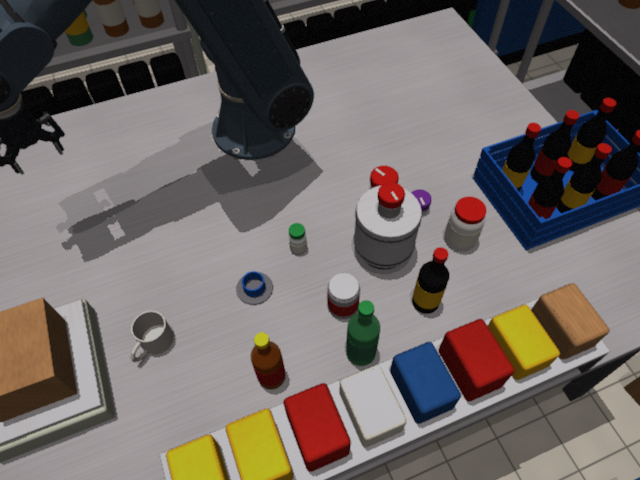

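View pics/top0.png

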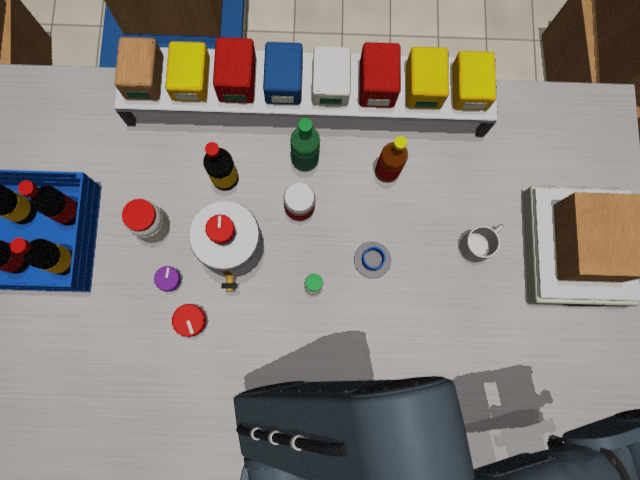

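The pictures show the target cap, which is the smaller red one, on the dispenser at scene pixel (391,195) and top pixel (220,230). The larger red cap and the purple one are loose on the table. The blue stand is at scene (254,286) and top (373,259). Next I measure the cap and stand from both views.

```bash
cat > vis.py <<'E'
from bench import manip
import cv2,numpy as np
np.set_printoptions(precision=4,suppress=True)
def cal(c):
    k=manip.get_calibration(c); return k["camera_matrix"],k["R"],k["t"]
def cloud(c,d):
    K,R,t=cal(c); v,u=np.mgrid[:480,:640]
    P=np.stack([(u-K[0,2])/K[0,0]*d,(v-K[1,2])/K[1,1]*d,d],-1)
    return (P-t)@R
def plane(c,uv,z):
    K,R,t=cal(c); r=R.T@np.linalg.inv(K)@[uv[0],uv[1],1]; o=-R.T@t
    return o+r*(z-o[2])/r[2]
def tri(a,b):
    Ps=[];
    for c in("scene","top"):
        K,R,t=cal(c); Ps.append(K@np.c_[R,t])
    X=cv2.triangulatePoints(Ps[0],Ps[1],np.float64(a).reshape(2,1),np.float64(b).reshape(2,1)).ravel(); return X[:3]/X[3]
def edge_circle(c,mask,z):
    "outer contour of the mask mapped on plane z, circle fitted"
    cs,_=cv2.findContours(mask.astype(np.uint8),cv2.RETR_EXTERNAL,cv2.CHAIN_APPROX_NONE)
    q=max(cs,key=len)[:,0].astype(float); e=cv2.fitEllipse(max(cs,key=cv2.contourArea))
    p=np.array([plane(c,x,z)[:2] for x in q])
    s=np.linalg.lstsq(np.c_[2*p,np.ones(len(p))],(p**2).sum(1),rcond=None)[0]
    return e[0],s[:2],np.sqrt(s[2]+s[0]**2+s[1]**2)
E
python3 - <<'E'
from vis import *
capc={};stc={}
for c in("scene","top"):
    im=cv2.imread(f"pics/{c}0.png"); d=np.load(f"pics/{c}0.npy"); W=cloud(c,d)
    hsv=cv2.cvtColor(im,cv2.COLOR_BGR2HSV)
    near=np.hypot(W[...,0]-.54,W[...,1]-.167)<.045
    m=near&(W[...,2]>.229)&(W[...,2]<.245)
    print(c,"cap n",m.sum(),"med",np.median(W[m],0),)
    e,s,r=edge_circle(c,m,.2345); capc[c]=e; print(" ellipse",e,"circle",s,r, "centre on plane",plane(c,e,.2345))
    w=m&(hsv[...,1]<110)&(hsv[...,2]>140); v,u=np.nonzero(w)
    P=np.array([plane(c,(a,b),.2345)[:2] for a,b in zip(u,v)])
    q=cv2.fitLine(P.astype(np.float32),cv2.DIST_L2,0,.01,.01).ravel(); dr=P.mean(0)-s; print(" pointer n",len(u),"line deg",np.degrees(np.arctan2(q[1],q[0])),"dir deg",np.degrees(np.arctan2(dr[1],dr[0])))
    b=(hsv[...,0]>100)&(hsv[...,0]<130)&(hsv[...,1]>120)&(np.hypot(W[...,0]-.52,W[...,1]+.17)<.06)
    mm=b&(W[...,2]>.034)&(W[...,2]<.046)
    print(" stand n",b.sum(),mm.sum(),"z pct",np.percentile(W[b][:,2],[50,90,98]))
    f=cv2.morphologyEx(mm.astype(np.uint8),cv2.MORPH_CLOSE,np.ones((3,3)))
    e,s,r=edge_circle(c,f,.04); stc[c]=e; print(" ell",e,"circ",s,r)
    # disc of the stand, table level
    # neck / lid
    l=(np.abs(W[...,2]-.17)<.004)&(np.hypot(W[...,0]-.54,W[...,1]-.167)<.085)
    e,s,r=edge_circle(c,l,.17); print(" lid",e,s,r)
print("cap tri",tri(capc["scene"],capc["top"]),"stand tri",tri(stc["scene"],stc["top"]))
for n in("soy","oil","spice","tin","pickle"): print(n,[np.round(r["at"],3).tolist() for r in manip.look_for("top",n)][:1])
E
```

```text
scene cap n 470 med [0.5375 0.1671 0.2358]
 ellipse (391.3988952636719, 192.3541717529297) circle [0.5365 0.1678] 0.02899753588653251 centre on plane [0.5368 0.1677 0.2345]
 pointer n 46 line deg -59.340054 dir deg 59.64499130342631
 stand n 332 114 z pct [0.0285 0.042  0.0443]
 ell (252.68798828125, 281.2886657714844) circ [ 0.5178 -0.1691] 0.02583305437951089
 lid (388.7734069824219, 211.66416931152344) [0.5386 0.1669] 0.06480182529629891
top cap n 634 med [0.5361 0.1677 0.2341]
 ellipse (219.27561950683594, 228.15049743652344) circle [0.536  0.1679] 0.028151852927374293 centre on plane [0.5358 0.1679 0.2345]
 pointer n 46 line deg -36.567665 dir deg 8.358596156578995
 stand n 180 102 z pct [0.0354 0.0412 0.0427]
 ell (373.64019775390625, 257.61749267578125) circ [ 0.5163 -0.1681] 0.025596399879688328
 lid (223.55714416503906, 234.79637145996094) [0.5358 0.1679] 0.07255309630735769
cap tri [0.5361 0.1681 0.2334] stand tri [ 0.5165 -0.1687  0.0372]
soy [[0.697, 0.189, 0.141]]
oil [[0.752, 0.002, 0.149]]
spice [[0.446, -0.03, 0.087]]
tin [[0.633, 0.01, 0.1]]
pickle [[0.57, 0.356, 0.128]]
```

```bash
cat >> vis.py <<'E'
CAP=np.array([.5363,.1679]); ST=np.array([.517,-.1686])
def down(deg):
    a=np.radians(deg); c,s=np.cos(a),np.sin(a)
    return np.array([[c,s,0],[s,-c,0],[0,0,-1.]])
def st(tag=""):
    print(tag,"t",round(manip.current_time(),2),"p",np.round(manip.current_ee_pos(),4),"F",np.round(manip.current_force(),2),"M",np.round(manip.current_ft_torque(),3),"w",round(float(manip.current_grip_width()),3),"g",np.round(manip.current_grip_force(),1))
E
python3 - <<'E'
from vis import *
R=manip.current_tcp_rot(); print("yaw now",np.degrees(np.arctan2(R[1,0],R[0,0])))
for y in range(-180,181,30):
    q=manip.inverse_kinematics([*CAP,.195],down(y)); print(y,None if q is None else np.round(q,2))
E
```

```text
yaw now 16.604034481069768
-180 [ 0.22  0.41  1.66 -0.    1.07 -1.35]
-150 [ 0.22  0.41  1.66 -0.    1.07 -1.87]
-120 [ 0.22  0.41  1.66 -0.    1.07 -2.4 ]
-90 None
-60 [ 0.22  0.41  1.66 -0.    1.07  2.84]
-30 [ 0.22  0.41  1.66 -0.    1.07  2.31]
0 [ 0.22  0.41  1.66 -0.    1.07  1.79]
30 [ 0.22  0.41  1.66 -0.    1.07  1.27]
60 [ 0.22  0.41  1.66 -0.    1.07  0.74]
90 [ 0.22  0.41  1.66 -0.    1.07  0.22]
120 [ 0.22  0.41  1.66 -0.    1.07 -0.3 ]
150 [ 0.22  0.41  1.66 -0.    1.07 -0.83]
180 [ 0.22  0.41  1.66 -0.    1.07 -1.35]
```

```bash
python3 - <<'E'
from vis import *
manip.move_ptp([*CAP,.30],down(60)); st("above")
manip.move_l([*CAP,.1985],max_speed=.12); st("down")
manip.set_gripper(0.0,40); st("gripped")
manip.dwell(.3); st("settled")
p,d=manip.grab_frame("scene"); cv2.imwrite("pics/g1.png",cv2.resize(p[120:300,300:480,::-1],None,fx=3,fy=3))
E
```

```text
above t 3.75 p [0.5365 0.1673 0.2999] F [ 0.11 -0.44  0.57] M [-0.035 -0.027 -0.02 ] w 1.0 g 0.0
down t 4.74 p [0.5367 0.168  0.1992] F [ 0.37 -0.02 -0.37] M [-0.007 -0.002  0.048] w 0.997 g 0.0
gripped t 5.12 p [0.5367 0.1679 0.1993] F [-0.08 -0.61  6.31] M [-0.176  0.067 -0.006] w 0.659 g 41.7
settled t 5.42 p [0.5367 0.1679 0.1993] F [-0.29  0.09  6.27] M [-0.075  0.078  0.002] w 0.654 g 41.7
```

View pics/g1.png

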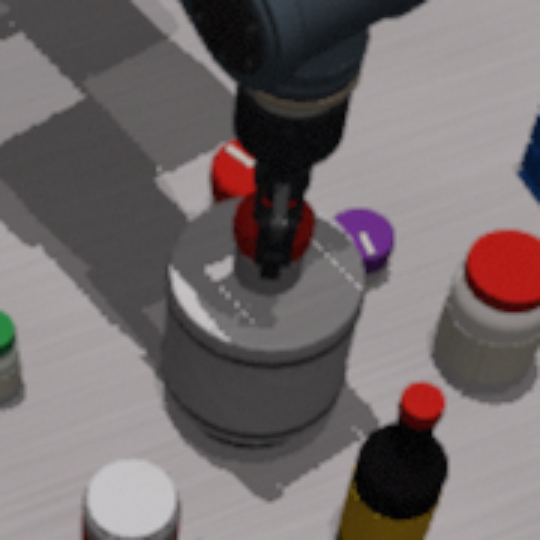

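The gripper holds the small red cap's head at crop pixel (272,225), centred, with no sideways load. Next I push it down under force control.

```bash
python3 - <<'E'
from vis import *
manip.set_gripper(0.0,60); st("grip60")
z0=.1985
for dz in (.002,.004,.0055):
    manip.move_l([*CAP,z0-dz],max_speed=.02); manip.dwell(.1); st(dz)
E
```

```text
grip60 t 5.68 p [0.5367 0.1679 0.1993] F [-0.09 -1.14  5.7 ] M [-0.123  0.141  0.019] w 0.657 g 62.0
0.002 t 6.03 p [0.5368 0.168  0.1975] F [-1.61 -0.82  7.99] M [-0.089  0.197  0.001] w 0.657 g 62.3
0.004 t 6.38 p [0.5368 0.168  0.1956] F [-1.4  -0.45  9.55] M [-0.162  0.358 -0.006] w 0.657 g 62.4
0.0055 t 6.73 p [0.5368 0.168  0.1942] F [-2.53 -0.84 10.68] M [-0.138  0.488 -0.017] w 0.656 g 62.5
```

```bash
python3 - <<'E'
from vis import *
Z=.1923
manip.move_l([*CAP,Z],max_speed=.02); manip.dwell(.1); st("pressed")
q0=np.array(manip.inverse_kinematics([*CAP,Z],down(60)))
t0=[];a=0
def turn(a):
    q=q0.copy(); q[5]-=np.radians(a); manip.move_j(q)
    M=manip.current_ft_torque()[2]; qa=manip.current_qpos()[5]
    return M,np.degrees(q0[5]-qa)
log=[]
steps=[5,10,15,20,25,30,35,40]+list(np.arange(40.75,60,.75))
for a in steps:
    M,act=turn(a); F=manip.current_force(); log.append((round(a,2),round(act,2),round(M,3),round(F[2],1),round(np.hypot(F[0],F[1]),1),round(manip.current_time(),2)))
    if abs(M)>.22: print("TORQUE",M); break
print(*log,sep="\n"); st("end")
E
```

```text
pressed t 7.08 p [0.5368 0.168  0.1936] F [-2.58 -0.87 11.32] M [-0.148  0.469 -0.001] w 0.659 g 62.5
TORQUE -0.32271015546212295
(5, np.float64(5.04), np.float64(0.031), np.float64(10.8), np.float64(1.8), 7.33)
(10, np.float64(10.04), np.float64(0.033), np.float64(11.4), np.float64(0.9), 7.58)
(15, np.float64(15.04), np.float64(-0.014), np.float64(11.4), np.float64(0.2), 7.83)
(20, np.float64(20.04), np.float64(0.043), np.float64(11.4), np.float64(0.7), 8.08)
(25, np.float64(25.04), np.float64(0.023), np.float64(11.1), np.float64(0.2), 8.33)
(30, np.float64(30.04), np.float64(0.047), np.float64(11.1), np.float64(0.4), 8.58)
(35, np.float64(35.04), np.float64(0.078), np.float64(11.2), np.float64(1.3), 8.83)
(40, np.float64(40.04), np.float64(0.093), np.float64(11.5), np.float64(1.2), 9.08)
(np.float64(40.75), np.float64(40.75), np.float64(-0.029), np.float64(11.8), np.float64(0.7), 9.33)
(np.float64(41.5), np.float64(41.5), np.float64(-0.086), np.float64(11.7), np.float64(1.4), 9.58)
(np.float64(42.25), np.float64(42.25), np.float64(0.017), np.float64(11.3), np.float64(0.6), 9.83)
(n
[... 495 characters left out ...]

(np.float64(46.75), np.float64(46.75), np.float64(-0.051), np.float64(10.8), np.float64(0.8), 11.33)
(np.float64(47.5), np.float64(47.5), np.float64(-0.037), np.float64(11.3), np.float64(0.7), 11.58)
(np.float64(48.25), np.float64(48.25), np.float64(-0.053), np.float64(11.3), np.float64(2.5), 11.83)
(np.float64(49.0), np.float64(49.0), np.float64(-0.093), np.float64(10.6), np.float64(1.1), 12.08)
(np.float64(49.75), np.float64(49.74), np.float64(-0.114), np.float64(11.6), np.float64(0.9), 12.33)
(np.float64(50.5), np.float64(50.48), np.float64(-0.323), np.float64(11.0), np.float64(0.8), 12.58)
end t 12.58 p [0.5371 0.1682 0.1938] F [-0.44 -0.64 11.  ] M [ 0.097  0.213 -0.323] w 0.651 g 62.6
```

```bash
python3 - <<'E'
from vis import *
Z=.1923
manip.dwell(.2); st("hold")
if abs(manip.current_ft_torque()[2])>.2:
    q=np.array(manip.inverse_kinematics([*CAP,Z],down(60+50.0))); manip.move_j(q); manip.dwell(.1); st("relieved")
    for dz in (.002,.004,.006,.008):
        manip.move_l([*CAP,Z+dz],max_speed=.02); manip.dwell(.15); st(dz)
E
```

```text
hold t 12.78 p [0.5371 0.1682 0.1938] F [-0.95  0.39 11.68] M [ 0.06   0.114 -0.38 ] w 0.662 g 62.6
relieved t 13.13 p [0.5371 0.1683 0.1938] F [-1.49  0.93 11.81] M [ 0.102  0.202 -0.129] w 0.657 g 62.6
0.002 t 13.53 p [0.5371 0.1682 0.1954] F [1.05 1.78 9.31] M [ 0.218 -0.092 -0.141] w 0.658 g 63.9
0.004 t 13.93 p [0.5371 0.1682 0.1971] F [2.81 2.59 7.82] M [ 0.331 -0.447 -0.228] w 0.659 g 64.1
0.006 t 14.33 p [0.537  0.1681 0.1989] F [4.13 3.46 5.7 ] M [ 0.43  -0.761 -0.207] w 0.656 g 64.4
0.008 t 14.73 p [0.5368 0.168  0.2006] F [4.93 2.11 3.29] M [ 0.406 -0.804 -0.16 ] w 0.659 g 64.6
```

```bash
python3 - <<'E'
from vis import *
Z=.1923
for dz in (.0095,.011,.0125,.014,.016,.018):
    manip.move_l([*CAP,Z+dz],max_speed=.02); manip.dwell(.1); st(dz)
    F=manip.current_force()
    if F[2]<-6 or np.hypot(F[0],F[1])>12: break
E
```

```text
0.0095 t 15.08 p [0.5365 0.1679 0.2017] F [5.35 1.15 0.78] M [ 0.267 -0.854 -0.197] w 0.654 g 64.6
0.011 t 15.43 p [0.5364 0.1677 0.203 ] F [ 4.52 -0.28 -0.8 ] M [ 0.181 -0.873 -0.197] w 0.656 g 64.7
0.0125 t 15.78 p [0.5361 0.1676 0.204 ] F [ 4.54  0.01 -3.15] M [ 0.048 -0.894 -0.192] w 0.658 g 65.9
0.014 t 16.13 p [0.5358 0.1674 0.2054] F [ 3.65 -1.86 -6.99] M [-0.422 -0.677 -0.124] w 0.657 g 65.7
```

```bash
python3 - <<'E'
from vis import *
st()
p,d=manip.grab_frame("scene"); a=p[140:260,340:450,::-1]
p2,_=manip.grab_frame("top"); b=p2[170:290,165:275,::-1]
cv2.imwrite("pics/g2.png",np.hstack([cv2.resize(x,(396,432),interpolation=cv2.INTER_CUBIC) for x in(a,b)]))
E
```

```text
t 16.13 p [0.5358 0.1674 0.2054] F [ 3.65 -1.86 -6.99] M [-0.422 -0.677 -0.124] w 0.657 g 65.7
```

View pics/g2.png

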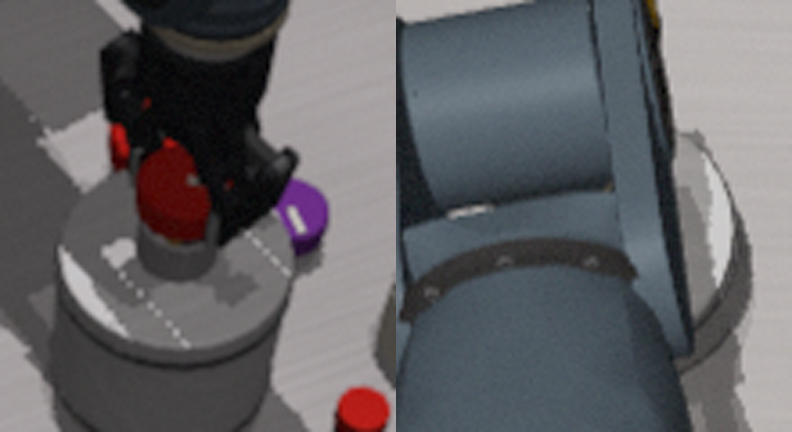

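The left crop shows the cap head at (172,190), still close above the neck and held by both fingers. The arm hides it in the top view. I'll measure the head's height and tilt from the depth picture.

```bash
python3 - <<'E'
from vis import *
p,d=manip.grab_frame("scene"); W=cloud("scene",d); hsv=cv2.cvtColor(p,cv2.COLOR_RGB2HSV)
near=np.hypot(W[...,0]-.5363,W[...,1]-.1679)<.036
red=((hsv[...,0]<8)|(hsv[...,0]>172))&(hsv[...,1]>120)&near&(W[...,2]>.18)
print(red.sum(),np.percentile(W[red][:,2],[1,5,25,50,75,95,99]))
z=W[...,2]; top=red&(z>.234)
print("hist",np.histogram(z[red],bins=np.arange(.205,.256,.003)))
X=W[top]; 
ct=X[np.abs(X[:,2]-np.percentile(X[:,2],80))<.006]
s=np.linalg.lstsq(np.c_[ct[:,:2]-CAP,np.ones(len(ct))],ct[:,2],rcond=None)[0]; print(len(ct),"plane",s)
w=near&(hsv[...,1]<110)&(hsv[...,2]>110)&(z>.232)&(z<.25); print("white",[(u,v,np.round(W[v,u],3).tolist()) for v,u in zip(*np.nonzero(w))][:25])
for u in (383,386,390): 
    print(u,[(v,p[v,u].tolist(),round(float(z[v,u]),3)) for v in range(178,216,2)])
E
```

```text
440 [0.2005 0.2211 0.2361 0.2411 0.2427 0.2453 0.2848]
hist (array([  0,   0,   0,   0,   7,  15,  20,  14,  16,  24,  18,  81, 190,
        35,   1,   0,   0]), array([0.205, 0.208, 0.211, 0.214, 0.217, 0.22 , 0.223, 0.226, 0.229,
       0.232, 0.235, 0.238, 0.241, 0.244, 0.247, 0.25 , 0.253, 0.256]))
311 plane [-0.0084  0.0196  0.2421]
white []
383 [(178, [9, 11, 10], 0.251), (180, [14, 14, 13], 0.246), (182, [61, 9, 5], 0.24), (184, [82, 13, 8], 0.242), (186, [84, 15, 10], 0.241), (188, [84, 14, 11], 0.243), (190, [82, 7, 6], 0.244), (192, [83, 8, 4], 0.241), (194, [82, 8, 4], 0.241), (196, [82, 15, 15], 0.242), (198, [70, 8, 7], 0.239), (200, [59, 11, 9], 0.23), (202, [60, 11, 12], 0.224), (204, [58, 24, 25], 0.193), (206, [75, 72, 73], 0.204), (208, [54, 51, 53], 0.2), (210, [53, 50, 52], 0.194), (212, [53, 52, 52], 0.183), (214, [54, 51, 53], 0.179)]
386 [(178, [88, 13, 13], 0.243), (180, [130, 18, 10], 0.059), (182, [82, 12, 11], 0.243), (184, [82, 9, 10], 0.241), (186, [83, 11, 10], 0.243), (188, [84, 13, 10], 0.242), (190, [83, 13, 12], 0.24), (192, [82, 8, 8], 0.243), (194, [83, 11, 9], 0.244), (196, [83, 8, 8], 0.241), (198, [82, 9, 10], 0.242), (200, [66, 11, 7], 0.233), (202, [60, 5, 5], 0.233), (204, [57, 0, 0], 0.225), (206, [65, 48, 39], 0.173), (208, [72, 68, 67], 0.203), (210, [54, 51, 52], 0.199), (212, [55, 53, 53], 0.19), (214, [55, 52, 53], 0.183)]
390 [(178, [11, 8, 13], 0.286), (180, [48, 9, 9], 0.242), (182, [82, 11, 8], 0.241), (184, [82, 13, 10], 0.244), (186, [81, 6, 5], 0.242), (188, [82, 15, 12], 0.241), (190, [81, 5, 2], 0.245), (192, [83, 14, 12], 0.243), (194, [84, 13, 10], 0.242), (196, [82, 10, 5], 0.244), (198, [82, 13, 9], 0.245), (200, [77, 10, 11], 0.239), (202, [61, 6, 8], 0.236), (204, [63, 5, 4], 0.223), (206, [56, 17, 10], 0.195), (208, [64, 60, 59], 0.206), (210, [58, 55, 57], 0.201), (212, [56, 55, 55], 0.194), (214, [60, 58, 59], 0.191)]
```

The cap top has risen 6 mm above its locked height and is level, so it has come free of the catch. It still has side load and twist against the stop, so I ease those off before lifting further.

```bash
python3 - <<'E'
from vis import *
z=.1923+.014
for a in (49.4,48.8):
    q=np.array(manip.inverse_kinematics([*CAP,z],down(60+a))); manip.move_j(q); manip.dwell(.1); st(a)
    if abs(manip.current_ft_torque()[2])<.06: break
xy=CAP.copy()
for dx,dy in ((.001,0),(.001,0)):
    F=manip.current_force(); h=np.array(F[:2]); 
    if np.hypot(*h)<2: break
    xy=xy+.0008*h/np.hypot(*h); manip.move_l([*xy,z],max_speed=.02); manip.dwell(.1); st(xy)
E
```

```text
49.4 t 16.63 p [0.5362 0.1679 0.2064] F [ 0.45 -2.89 -4.06] M [-0.603 -0.114 -0.084] w 0.655 g 66.0
48.8 t 16.98 p [0.5364 0.168  0.2065] F [ 0.18 -1.31 -0.69] M [-0.318 -0.064 -0.048] w 0.652 g 66.2
```

Easing back freed it, and only about the cap's weight remains. Now I lift it straight out, checking the forces.

```bash
python3 - <<'E'
from vis import *
z=.2063; ok=True
for dz in (.002,.004,.007,.011,.016,.022,.03):
    manip.move_l([*CAP,z+dz],max_speed=.03); manip.dwell(.05); st(dz)
    F=manip.current_force()
    if F[2]<-8 or np.hypot(F[0],F[1])>8: ok=False; break
if ok:
    manip.move_l([*CAP,.36],max_speed=.15); manip.dwell(.2); st("up")
    p,d=manip.grab_frame("scene"); cv2.imwrite("pics/g3.png",cv2.resize(p[60:260,300:500,::-1],None,fx=2.8,fy=2.8))
E
```

```text
0.002 t 17.28 p [0.5364 0.1681 0.2086] F [ 0.74 -1.02 -0.4 ] M [-0.155 -0.159 -0.001] w 0.654 g 66.3
0.004 t 17.58 p [0.5362 0.168  0.2103] F [-0.    0.6  -0.73] M [-0.02   0.035 -0.054] w 0.657 g 66.3
0.007 t 17.88 p [0.5363 0.168  0.2134] F [-0.06  0.88 -0.9 ] M [-0.019  0.015  0.002] w 0.654 g 66.3
0.011 t 18.22 p [0.5363 0.1679 0.2174] F [-0.64 -0.4  -0.78] M [-0.015  0.03  -0.03 ] w 0.65 g 66.3
0.016 t 18.58 p [0.5363 0.1679 0.2224] F [-0.18  0.49 -0.96] M [0.035 0.008 0.097] w 0.654 g 66.3
0.022 t 18.98 p [0.5363 0.1679 0.2284] F [ 0.36 -0.53 -1.03] M [-0.062  0.002 -0.006] w 0.654 g 66.3
0.03 t 19.45 p [0.5363 0.1679 0.2363] F [-0.19 -0.44 -0.63] M [-0.009  0.011  0.025] w 0.653 g 66.3
up t 20.62 p [0.5362 0.1679 0.3593] F [ 0.39 -0.19 -1.03] M [0.035 0.028 0.05 ] w 0.656 g 66.3
```

```bash
ls pics
```

```text
g1.png
g2.png
g3.png
scene0.npy
scene0.png
top0.npy
top0.png
```

View pics/g3.png

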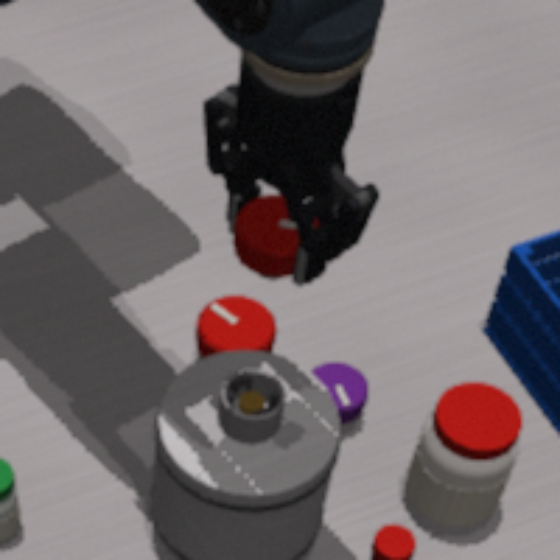

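The cap is out: it hangs level in the fingers at (270,235), and the neck at (250,400) stands open. Now I carry it to the stand and lower it under force watch.

```bash
python3 - <<'E'
from vis import *
manip.move_ptp([*ST,.30],down(108.8)); st("over")
manip.move_l([*ST,.065],max_speed=.12); manip.dwell(.15); st("near")
f0=manip.current_force()
for z in (.055,.048,.042,.036,.033,.0315,.0305,.0298,.0292,.0286,.028,.0274,.0268,.0262,.0256):
    manip.move_l([*ST,z],max_speed=.025); manip.dwell(.05); st(z)
    F=manip.current_force()-f0
    if F[2]>3.5 or np.hypot(F[0],F[1])>5: break
E
```

```text
over t 21.97 p [ 0.5174 -0.1678  0.3002] F [ 0.31  0.4  -1.12] M [ 0.03  -0.027 -0.04 ] w 0.655 g 66.3
near t 24.23 p [ 0.5171 -0.1687  0.0653] F [ 0.01 -0.23 -1.36] M [0.009 0.015 0.017] w 0.655 g 66.3
0.055 t 24.82 p [ 0.517  -0.1686  0.055 ] F [-0.8  -0.3  -0.82] M [ 0.024 -0.032  0.025] w 0.655 g 66.3
0.048 t 25.31 p [ 0.517  -0.1686  0.0479] F [ 0.76  0.46 -1.  ] M [ 0.001 -0.046  0.038] w 0.653 g 66.3
0.042 t 25.75 p [ 0.517  -0.1686  0.0419] F [-0.56 -0.42 -2.23] M [ 0.014 -0.019 -0.038] w 0.661 g 66.3
0.036 t 26.19 p [ 0.517  -0.1686  0.0359] F [ 0.28 -0.25 -0.84] M [-0.024  0.005 -0.01 ] w 0.654 g 66.3
0.033 t 26.51 p [ 0.517  -0.1686  0.0329] F [ 0.42 -0.54 -1.61] M [0.025 0.011 0.01 ] w 0.657 g 66.3
0.0315 t 26.81 p [ 0.517  -0.1686  0.0315] F [ 0.78  0.19 -1.52] M [0.026 0.006 0.02 ] w 0.651 g 66.3
0.0305 t 27.11 p [ 0.517  -0.1686  0.0305] F [-0.01  0.19 -1.18] M [-0.021  0.034 -0.014] w 0.653 g 66.3
0.0298 t 27.41 p [ 0.517  -0.1686  0.0298] F [ 0.72 -0.04 -1.34] M [-0.03  -0.019 -0.019] w 0.656 g 66.3
0.0292 t 27.71 p [ 0.517  -0.1686  0.0292] F [ 0.    0.96 -1.08] M [-0.011  0.04   0.004] w 0.654 g 66.3
0.0286 t 28.01 p [ 0.5171 -0.1687  0.029 ] F [-1.09  1.37  5.12] M [ 0.098  0.43  -0.054] w 0.657 g 66.8
```

Contact came at TCP z 0.029, as predicted for fully home. Next I release and back off straight up.

```bash
python3 - <<'E'
from vis import *
manip.set_gripper(0.72); st("rel"); manip.set_gripper(1.0); manip.dwell(.2); st("open")
manip.move_l([*ST,.10],max_speed=.06); manip.move_l([*ST,.30],max_speed=.15)
manip.move_ptp([.40,-.38,.32],down(60)); manip.dwell(.2); st("clear")
for c in("scene","top"):
    p,d=manip.grab_frame(c); W=cloud(c,d); cv2.imwrite(f"pics/end_{c}.png",p[:,:,::-1])
    m=(np.hypot(W[...,0]-.517,W[...,1]+.1686)<.04)&(W[...,2]>.058)&(W[...,2]<.08)
    X=W[m]; s=np.linalg.lstsq(np.c_[X[:,:2]-ST,np.ones(len(X))],X[:,2],rcond=None)[0]
    print(c,m.sum(),"top med",np.median(X,0),"plane",s,edge_circle(c,m,.064)[1:])
    for n in("soy","oil","spice","tin","pickle"): print(n,[np.round(r["at"],3).tolist() for r in manip.look_for(c,n)][:1])
E
```

```text
rel t 28.24 p [ 0.5171 -0.1686  0.0286] F [ 0.07 -0.18 -0.05] M [-0.008  0.035 -0.03 ] w 0.718 g 0.0
open t 28.81 p [ 0.517  -0.1686  0.0286] F [ 0.12 -0.51 -0.07] M [-0.014  0.058 -0.027] w 0.999 g 0.0
clear t 32.79 p [ 0.4008 -0.3791  0.3199] F [-0.49  0.58  0.27] M [-0.054  0.001  0.047] w 1.001 g 0.0
scene 447 top med [ 0.5178 -0.1672  0.0649] plane [-0.0175  0.0157  0.0648] (array([ 0.5172, -0.167 ]), np.float64(0.02887335855867781))
soy [[0.726, 0.186, 0.134]]
oil []
spice [[0.462, -0.031, 0.058]]
tin [[0.662, -0.002, 0.092]]
pickle [[0.599, 0.345, 0.106]]
top 478 top med [ 0.5162 -0.1681  0.0634] plane [-0.0062 -0.0013  0.0634] (array([ 0.5161, -0.1674]), np.float64(0.027867941552352265))
soy [[0.571, 0.352, 0.13]]
oil [[0.752, 0.002, 0.15]]
spice [[0.442, -0.027, 0.088]]
tin [[0.632, 0.011, 0.101]]
pickle [[0.57, 0.354, 0.127]]
```

View pics/end_scene.png

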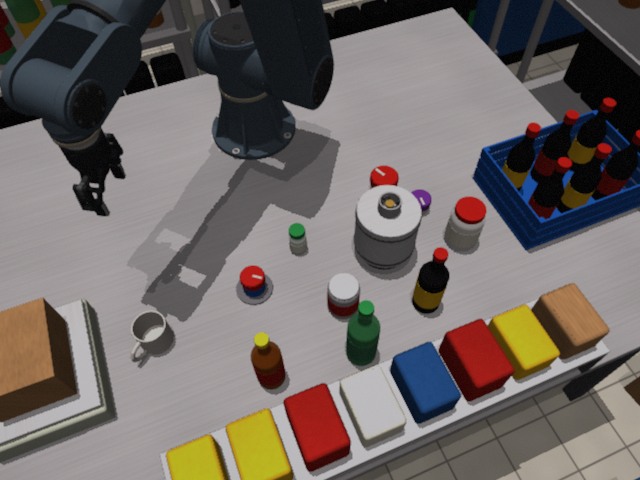

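The cap sits level and home in the blue stand at (253,279), its top at 0.064 m as it should be. The neck at (390,203) is open, the bystanders stand where they were, and the arm is clear.

```bash
python3 -c "
from bench import manip
print(manip.sign_off())"
```

```text
the job is handed in; nothing more can be done
None
```

The dispenser is open: I pushed the cap down and twisted it about 50° until I just felt the stop (peak 0.38 N m read), and it now stands upright and fully home in the blue stand. The job is handed in at about 33 s, and the bottles and jars are where they were.

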